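# Sort bisque dishes onto the firing trays

### The arm

A 7-joint arm with a two-finger parallel gripper is mounted at the origin on the work surface. World frame = base frame: x ahead of the robot, y to its left, z up, the work surface at z = 0. Lengths are in m, angles in degrees, forces in N, time in s.
With the tool pointing down it reaches from about 0.4 to 0.85 m from the base axis. Payload 10.4 kg.
Tool frame: the origin (TCP) lies between the finger pads; the fingertips stand ahead of it and the grasp point (between the pads) lies 11 mm behind it (robot.tip_reach is the z of the fingertips in the tool frame, in m); z points along the fingers, y is the line along which they close (so a half turn about z gives the same grasp; the last joint's range is limited). The gripper opens to 85 mm and grips with 20 to 120 N. Pads are 22 mm wide; open, the fingers measure 114 mm over their backs; the gripper's body (76 mm by 85 mm) begins 54 mm behind the grasp point. The pads swing forward as they close: fully open they stand 13 mm farther back than shut.
Start: joints at [73.648, 19.034, -3.707, 83.658, 1.238, 77.344, -5.071], TCP at [0.162, -0.604, 0.239] pointing down, gripper open.
Joint ranges: [-148.97, 148.97], [-28.65, 121.19], [-84.17, 76.75], [9.2, 138.47], [-72.65, 252.65], [3.7, 117.97], [-149.18, 149.18]. Speed limits (degrees/s): [127.2, 127.2, 159.86, 159.86, 180, 180, 180].

### API

Orientations are given as [roll, pitch, yaw] about the fixed x, y, z axes, in that order (R = Rz(yaw) Ry(pitch) Rx(roll)).
In Python, from cell import robot, get_image, cut_out, spot_point gives the robot as it stands.
- The arm moves only by the tool send_rows, never from a script. Its argument "increments" is a list of rows, each a list of 3 entries, a list of its own where there are three numbers: the shift along the world's x, y, z in m, then the turn, a rotation vector about the world's x, y, z in degrees, then the closure, from 0 (fully open) to 1 (shut). In form: [[[dx, dy, dz], [rx, ry, rz], jaw], ...]. A call has exactly 5 rows; each row shifts and turns the commanded pose from where the row before left it; what a row does not reach is not made up. A row lasts 1/12 s, in which the tool goes at most 41.7 mm and 7.16 degrees, less where a joint would pass 70% of its speed; a pose out of reach is approached as far as the arm can. A call is refused whole if a number of a shift passes 0.0417 or a number of a turn 7.16, either way. A call with a gripper value outside its range is refused whole. The fingers move at their own pace and stop on an object; the grip force is fixed at half the most. Time passes only in rows, so rows that do not move let the fingers close, or fill a call up. It gives the time, the measured TCP pose, the force, the opening and the grip force at its end, in the units of the state.
- robot.get_state(): the state, without advancing time (a new reading comes with each control period).
- get_image(name): name is "scene" or "top" or "wrist"; returns a dict with "pixels" (480x640x3 uint8, red, green, blue), "fx", "fy", "cx", "cy" (pixels), "extrinsics" (4x4, takes a point from camera to world coordinates). Camera axes: x right, y down, z forward; pixel columns grow to the right and rows downward; lengths in m; the calibration is good to about 2 mm. A picture is of the moment at which its call begins. There is no depth.
- robot.sign_off(): hands the job in; it is judged then, once.
Trained networks look in a picture, given as the dict that the camera call returned (one of the last four; its "shot" number tells which), for a name from the list of things; names that differ only in an ending like _2 or _b are one class to them, and where a whole thing is asked for, a point or a joint stands for the part that bears it (a point fixed in the world has none). Each returns a list of dicts, best first, with "conf" (0 to 1); they miss things now and then, are a little off and sometimes report something else, mostly with a low value. They report only what shows in the picture. A call takes as long as a camera call. They do not tell look-alikes from the thing itself.
- cut_out(picture, name): "mask" (480x640 bool, what is visible of it) and "extent" ([left, top, right, bottom] in pixels, round what is visible of it).
- spot_point(picture, name): "point" ([column, row] in pixels: a listed point, or the origin of a listed thing).
The state is a dict: "clock": time; "qpos": joint angles; "qvel": joint speeds; "tau": joint torques, N m; "ee_pos": TCP position; "eef_rot": TCP orientation; "force": force on the tool from outside, world axes, zero at the start; "torque": the same for the moment, N m; "grip_width": opening from 0.0 (shut) to 1.0 (fully open); "finger_force": force on a finger pad.
Only numpy, scipy, OpenCV 4.12 (cv2) and the standard library are available. Lean on these libraries where they do the work, as an engineer would, in place of code of your own. Each camera call takes 0.05 s, during which the arm holds its last target. There are 200 camera calls.

### The job

Sort the five loose unglazed dishes into the three wooden trays for firing: each dish goes into the tray whose fixed blue-glazed example has the same shape (round, square or oblong). Set every dish upright and flat on the floor of its tray, inside the rim and beside the example, not stacked. Leave the water glass and the paint jar that stand among the dishes where they are.

Things in the scene. Friction and masses are not known exactly. Their poses are not given: they have to be found in the camera images.
- dish_round_a: loose unglazed off-white bisque trinket dish, round, 52 mm outer diameter, 24 mm high, upright walls 4 mm thick, open at the top, 40 to 85 g (one of two alike); origin at the centre of its underside, z up
- dish_round_b: loose unglazed off-white bisque trinket dish, round, 52 mm outer diameter, 24 mm high, upright walls 4 mm thick, open at the top, 40 to 85 g (one of two alike); origin at the centre of its underside, z up
- dish_square_a: loose unglazed off-white bisque trinket dish, square, 46 by 46 mm outside, sides along its x and y, 24 mm high, upright walls 4 mm thick, open at the top, 40 to 85 g (one of two alike); origin at the centre of its underside, z up
- dish_square_b: loose unglazed off-white bisque trinket dish, square, 46 by 46 mm outside, sides along its x and y, 24 mm high, upright walls 4 mm thick, open at the top, 40 to 85 g (one of two alike); origin at the centre of its underside, z up
- dish_oblong: loose unglazed off-white bisque trinket dish, oblong, 76 mm along its own x and 34 mm along its own y, 24 mm high, upright walls 4 mm thick, open at the top, 40 to 85 g; origin at the centre of its underside, z up
- tray_round: fixed dark wooden tray, 108 (x) by 218 mm (y); rim 4 mm thick, its top 14 mm above the table; floor 6 mm above the table. A blue-glazed round dish, the size of the loose round one(s), is fixed on the floor centred at +72 mm along y as example (top 30 mm above the table); the floor from it to the -y end is free. Origin: centre of the underside, z up
- tray_square: fixed dark wooden tray, 108 (x) by 218 mm (y); rim 4 mm thick, its top 14 mm above the table; floor 6 mm above the table. A blue-glazed square dish, the size of the loose square one(s), is fixed on the floor centred at +72 mm along y as example (top 30 mm above the table); the floor from it to the -y end is free. Origin: centre of the underside, z up
- tray_oblong: fixed dark wooden tray, 108 (x) by 218 mm (y); rim 4 mm thick, its top 14 mm above the table; floor 6 mm above the table. A blue-glazed oblong dish, the size of the loose oblong one(s), is fixed on the floor centred at +72 mm along y as example (top 30 mm above the table, long side along x); the floor from it to the -y end is free. Origin: centre of the underside, z up
- water_glass: loose clear glass water cup, 52 mm across the rim, 65 mm high, 250 g, standing among the loose dishes; origin at the centre of its underside; to be left alone
- paint_jar: loose closed teal paint jar with a white cap and label, 42 mm diameter, 62 mm high, 150 g, standing among the loose dishes; origin at the centre of its underside; to be left alone
Things that resemble listed ones, but are neither listed nor needed, are in the scene too. Leave any pink or yellow look-alike of the dish_square_b alone.

How it is judged:
By the outcome, as a careful person would: the job done as asked, in the order asked, and still so for the second after the job is handed in, with the robot touching nothing.
It also fails if it takes over 115 s, if anything falls off the work surface, if the arm or the gripper's body presses on something with over 40 N, if the wrist force passes 120 N, or if a joint passes its speed limit or range.

## Working session

There is one attempt and no reset: what is moved stays moved. The work goes in short steps, Python scripts to look and compute and a tool call to move; the robot and the scene stay as the last step left them, time stands still between calls to the robot, and variables do not carry over. Pictures are saved under pics/ and viewed, at most 14 in all, crops included, and the job is handed in when it is done.

Besides the shell and the picture viewer there is one more tool, called after ">>>" as name(argument=value, ...), one argument or row to a line, values as JSON. send_rows: Moves the arm, as the interface text tells. Its arguments: {"type":"object","properties":{"increments":{"type":"array"}},"required":["increments"]}

```bash
mkdir -p pics; ls; python3 - <<'E'
from cell import robot,get_image
import cv2
for n in("top","scene"):
    p=get_image(n); cv2.imwrite(f"pics/{n}0.png",p["pixels"][:,:,::-1]); print(n,p["fx"],p["cx"],p["cy"],p["extrinsics"].round(3).tolist() if hasattr(p["extrinsics"],'round') else p["extrinsics"])
s=robot.get_state(); print(s, robot.tip_reach)
E
```

```text
pics
top 470.45044910519516 317.61298407135905 238.74530915024548 [[0.024, -0.994, 0.11, 0.368], [-0.999, -0.028, -0.033, 0.125], [0.036, -0.109, -0.993, 1.096], [0.0, 0.0, 0.0, 1.0]]
scene 597.7890585404089 332.2031769100892 243.6966995721114 [[0.811, 0.37, -0.453, 1.097], [0.585, -0.485, 0.65, -0.808], [0.021, -0.792, -0.61, 0.879], [0.0, 0.0, 0.0, 1.0]]
{'clock': 0.1, 'qpos': array([73.64933668, 19.06804384, -3.70706038, 83.70101535,  1.23708671,
       77.3442847 , -5.07108534]), 'qvel': array([-0.00639558, -0.10547328,  0.02208363, -0.09267973,  0.01456299,
       -0.03935097, -0.00534404]), 'tau': array([ 2.08378500e-03, -6.26747489e+01,  4.98803461e-02, -3.92433035e+01,
        1.64720218e-02,  6.94618531e-03, -1.56650577e-05]), 'ee_pos': array([ 0.16226364, -0.60322634,  0.23860035]), 'eef_rot': array([-1.79926535e+02,  2.87488374e-03,  1.50563857e+01]), 'force': array([ 0.07072803, -0.02069058, -0.64476487]), 'torque': array([-0.02585077, -0.01789448, -0.04603912]), 'finger_force': 0.0, 'grip_width': 1.0004629986945093} 0.008
```

View pics/top0.png

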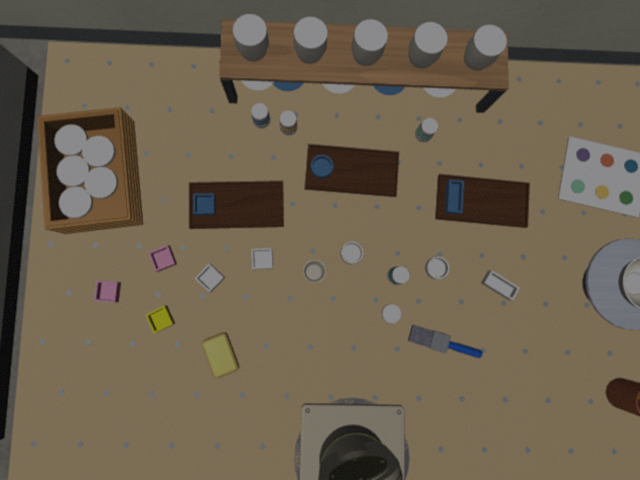

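View pics/scene0.png

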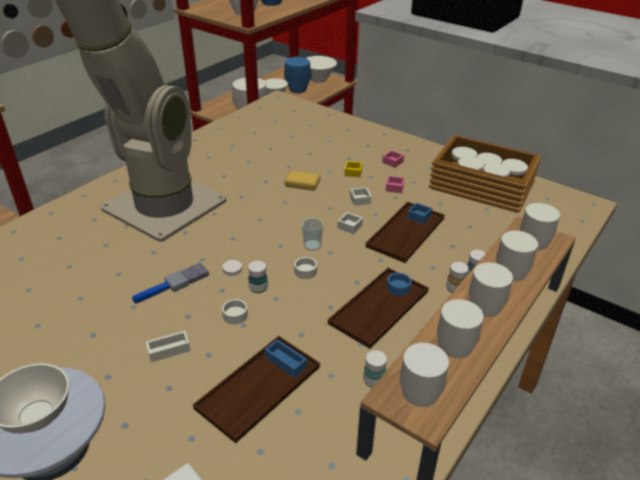

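Top picture: the off-white squares are at (262,259) and (210,277). The look-alikes are pink at (163,259) and (108,291), and yellow at (160,320). The rounds are at (352,252) and (437,267), with a flat white disc at (392,313) that is not a dish. The oblong is at (501,285), the glass at (314,271) and the jar at (400,275). The trays are at (236,205) for square, (352,170) for round and (483,200) for oblong. The examples are at their left (+y) ends.

```bash
cat > h.py <<'E'
import numpy as np, cv2
from scipy.optimize import minimize
from cell import robot,get_image,cut_out,spot_point
def proj(p,P):
    E=np.array(p["extrinsics"]); q=(np.asarray(P)-E[:3,3])@E[:3,:3]
    return q[:,:2]/q[:,2:]*[p["fx"],p["fy"]]+[p["cx"],p["cy"]]
def back(p,uv,z=0.):
    E=np.array(p["extrinsics"]); d=E[:3,:3]@[(uv[0]-p["cx"])/p["fx"],(uv[1]-p["cy"])/p["fy"],1]
    return (E[:3,3]+d*(z-E[2,3])/d[2])[:2]
def rect(a,b): return np.array([[a,b],[-a,b],[-a,-b],[a,-b]])/2
def circ(d): t=np.arange(36)*np.pi/18; return np.c_[np.cos(t),np.sin(t)]*d/2
SH={"dish_round_a":(circ(.052),.024),"dish_square_a":(rect(.046,.046),.024),"dish_oblong":(rect(.076,.034),.024),
"tray":(rect(.108,.218),.014),"water_glass":(circ(.052),.065),"paint_jar":(circ(.042),.062)}
def hull(p,name,v):
    o,h=SH[name]; c,s=np.cos(v[2]),np.sin(v[2]); o=o@np.array([[c,s],[-s,c]])+v[:2]
    return proj(p,np.r_[np.c_[o,o[:,0]*0+Z0],np.c_[o,o[:,0]*0+Z0+h]])
Z0=0.
def iou(p,name,v,m,S=4):
    im=np.zeros((480,640),np.uint8); H=cv2.convexHull(hull(p,name,v).astype(np.float32))
    cv2.fillConvexPoly(im,np.round(H*16).astype(np.int32),255,lineType=cv2.LINE_AA,shift=4)
    a=im/255.; return np.minimum(a,m).sum()/np.maximum(a,m).sum()
def fit(pm,name,v0):
    """pm: list of (picture,mask)"""
    best=None
    for y in ([0] if "round" in name or name in("water_glass","paint_jar") else np.radians([-75,-50,-25,0,25,50,75,90]) if name!="tray" else [0]):
        f=lambda v:-np.mean([iou(p,name,[v[0]/100,v[1]/100,v[2]],m) for p,m in pm])
        x0=np.array([v0[0]*100,v0[1]*100,y]); r=minimize(f,x0,method="Nelder-Mead",options=dict(initial_simplex=np.r_[[x0],x0+np.diag([.5,.5,.15])],xatol=.005,fatol=1e-4))
        if best is None or r.fun<best[1]: best=(r.x/[100,100,1],r.fun)
    return best
E
cat > m.py <<'E'
from h import *
T=get_image("top");S=get_image("scene")
for n in ["dish_round_a","dish_square_a","dish_oblong","water_glass","paint_jar","tray_round","tray_square","tray_oblong"]:
    t=[(d["conf"],d["mask"]) for d in cut_out(T,n)]; s=[(d["conf"],d["mask"]) for d in cut_out(S,n)]
    k="tray" if "tray" in n else n
    for c,m in t:
        u=np.argwhere(m).mean(0)[::-1]; col=T["pixels"][m].mean(0); v0=back(T,u,SH[k][1]/2)
        q=proj(S,[[*v0,SH[k][1]/2]])[0]
        ms=[b for a,b in s if np.hypot(*(np.argwhere(b).mean(0)[::-1]-q))<15]
        out=[n,round(c,2),u.round(),col.round()]
        if c>.3:
            for pm in ([(T,m)],[(S,b) for b in ms[:1]],[(T,m)]+[(S,b) for b in ms[:1]]):
                if pm: r,f=fit(pm,k,v0); out+=["|",r[:2].round(4),round(np.degrees(r[2]),1),round(-f,2)]
        print(*out)
E
time python3 m.py
```

```text
dish_round_a 0.97 [351. 252.] [129. 127. 126.] | [0.4584 0.0094] 13.3 0.93 | [0.455  0.0097] 3.4 0.8 | [0.458  0.0093] -2.7 0.86
dish_round_a 0.82 [437. 267.] [123. 122. 121.] | [ 0.4295 -0.1898] 9.9 0.9 | [ 0.4265 -0.1892] 3.9 0.82 | [ 0.4291 -0.1903] 0.2 0.86
dish_square_a 0.96 [162. 258.] [119.  85. 101.] | [0.4338 0.4413] -66.0 0.88 | [0.4338 0.4413] -66.0 0.88
dish_square_a 0.92 [107. 290.] [115.  82.  98.] | [0.3575 0.56  ] -2.0 0.85 | [0.3541 0.5596] 13.8 0.83 | [0.3565 0.5597] 1.2 0.82
dish_square_a 0.81 [262. 258.] [130. 129. 129.] | [0.4391 0.2157] 90.7 0.89 | [0.4364 0.2143] 104.6 0.86 | [0.4383 0.2158] 93.0 0.86
dish_square_a 0.58 [210. 277.] [126. 126. 126.] | [0.3931 0.3321] 47.1 0.82 | [0.3908 0.331 ] -43.8 0.88 | [0.3909 0.3321] 46.8 0.85
dish_oblong 0.64 [500. 285.] [118. 116. 114.] | [ 0.3921 -0.338 ] 60.8 0.92 | [ 0.3907 -0.3383] 58.6 0.91 | [ 0.3917 -0.3382] 61.0 0.91
dish_oblong 0.28 [352. 252.] [131. 130. 131.]
water_glass 0.73 [314. 270.] [116. 111. 101.] | [0.4125 0.0961] 0.6 0.87 | [0.4045 0.1009] 2.2 0.71 | [0.4114 0.0961] 2.7 0.78
paint_jar 0.55 [397. 275.] [113. 113. 112.] | [ 0.4088 -0.0906] 2.2 0.81 | [ 0.4056 -0.0952] 7.9 0.84 | [ 0.4071 -0.095 ] 10.2 0.81
tray_round 0.82 [352. 170.] [52. 38. 31.] | [0.6551 0.0113] -3.2 0.96 | [0.6525 0.0122] -2.7 0.95 | [0.6542 0.0119] -3.3 0.96
tray_round 0.19 [351. 252.] [130. 129. 129.]
tray_square 0.6 [236. 204.] [52. 38. 31.] | [0.5647 0.2805] 2.7 0.97 | [0.5618 0.2813] 3.6 0.95 | [0.5632 0.2809] 3.1 0.95
tray_oblong 0.55 [483. 200.] [51. 39. 32.] | [ 0.592  -0.3013] -4.5 0.96 | [ 0.5895 -0.3012] -3.6 0.97 | [ 0.5905 -0.301 ] -3.8 0.96
real	1m36.181s
user	0m33.114s
sys	0m58.725s
```

Choices: squares (262,259) and (210,277), since pink and yellow are excluded by colour. Rounds are (352,252) and (437,267), and the disc at (392,313) is flat. The oblong is (501,285), the only one. I'm checking these in one crop while moving to hover over the oblong.

```bash
python3 -c "
import cv2;i=cv2.imread('pics/top0.png')[225:345,85:525];cv2.imwrite('pics/crop.png',cv2.resize(i,(792,216),interpolation=2))"
```

```text
(no output)
```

View pics/crop.png

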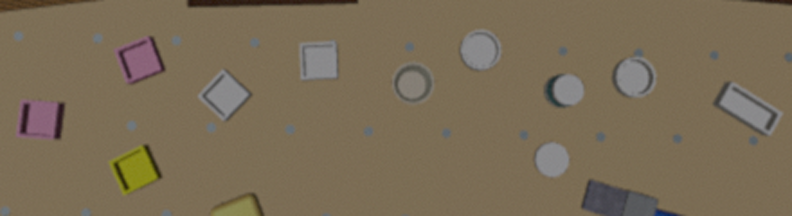

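>>> send_rows(
  increments=[
    [[0.0229,0.0265,0],[0,0,6.5],0],
    [[0.0229,0.0265,0],[0,0,6.5],0],
    [[0.0229,0.0265,0],[0,0,6.5],0],
    [[0.0229,0.0265,0],[0,0,6.5],0],
    [[0.0229,0.0265,0],[0,0,6.5],0],
  ],
)

```text
clock: 1.42
ee_pos: [0.2777, -0.4697, 0.2395]
eef_rot: [180.0, 0.0, 47.9]
force: [0.9, -1.1, 0.3]
grip_width: 0.999
finger_force: 0.0
```

>>> send_rows(
  increments=[
    [[0.0229,0.0265,-0.01],[0,0,6.5],0],
    [[0.0229,0.0265,-0.01],[0,0,6.9],0],
    [[0.0229,0.0265,-0.01],[0,0,0],0],
    [[0.0229,0.0265,-0.01],[0,0,0],0],
    [[0.0229,0.0265,-0.01],[0,0,0],0],
  ],
)

```text
clock: 1.83
ee_pos: [0.3922, -0.3372, 0.1892]
eef_rot: [180.0, 0.0, 60.9]
force: [0.5, -0.6, 0.1]
grip_width: 1.001
finger_force: 0.0
```

The crop shows off-white open dishes: squares at (225,95) and (318,60), rounds at (480,50) and (634,77), and the oblong at (748,108). The flat disc at (552,160) has no wall. Next is a wrist view.

```bash
cat > w.py <<'E'
import sys
from h import *
n=sys.argv[1]; W=get_image("wrist"); s=robot.get_state()["ee_pos"]
cv2.imwrite(sys.argv[2],W["pixels"][:,:,::-1])
for d in cut_out(W,n):
    if d["conf"]<.3: continue
    u=np.argwhere(d["mask"]).mean(0)[::-1]; v0=back(W,u,.012); r,f=fit([(W,d["mask"])],n,v0)
    print(round(d["conf"],2),u.round(),W["pixels"][d["mask"]].mean(0).round(),"fit",r[:2].round(4),round(np.degrees(r[2]),1),round(-f,2),"rel",(r[:2]-s[:2]).round(4))
E
python3 w.py dish_oblong pics/w1.png
```

```text
0.6 [318. 209.] [133. 135. 132.] fit [ 0.3905 -0.3384] -120.9 0.95 rel [-0.0062 -0.0082]
```

View pics/w1.png

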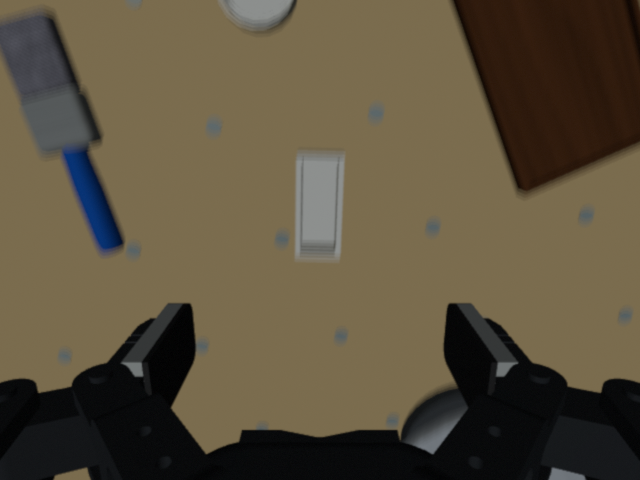

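The wrist view shows the oblong dish at (320,205), upright, open and aligned with the jaws. I'm descending on it.

>>> send_rows(
  increments=[
    [[0,0,0],[0,0,0],0],
    [[0,0,-0.03],[0,0,-1.5],0],
    [[0,0,-0.03],[0,0,0],0],
    [[0,0,-0.03],[0,0,0],0],
    [[0,0,-0.03],[0,0,0],0],
  ],
)

```text
clock: 2.35
ee_pos: [0.3905, -0.3402, 0.0686]
eef_rot: [179.9, 0.1, 59.3]
force: [1.0, -0.5, 0.2]
grip_width: 1.005
finger_force: 0.0
```

>>> send_rows(
  increments=[
    [[0,0.001,-0.028],[0,0,0],0],
    [[0,0.001,-0.028],[0,0,0],0],
    [[0,0,0],[0,0,0],0.5],
    [[0,0,0],[0,0,0],1],
    [[0,0,0],[0,0,0],1],
  ],
)

```text
clock: 2.77
ee_pos: [0.3918, -0.3379, 0.015]
eef_rot: [179.9, 0.0, 59.4]
force: [0.9, 0.7, 0.9]
grip_width: 0.602
finger_force: 0.0
```

>>> send_rows(
  increments=[
    [[0,0,0],[0,0,0],1],
    [[0,0,0],[0,0,0],1],
    [[0,0,0],[0,0,0],1],
    [[0,0,0],[0,0,0],1],
    [[0,0,0],[0,0,0],1],
  ],
)

```text
clock: 3.18
ee_pos: [0.3924, -0.3379, 0.0156]
eef_rot: [179.8, 0.1, 59.4]
force: [-1.5, 0.1, 6.7]
grip_width: 0.383
finger_force: 60.4
```

>>> send_rows(
  increments=[
    [[0,0,0.03],[0,0,0],1],
    [[0,0,0.03],[0,0,0],1],
    [[0.028,0,0],[0,0,5],1],
    [[0.028,0,0],[0,0,5],1],
    [[0.028,0,0],[0,0,5],1],
  ],
)

```text
clock: 3.6
ee_pos: [0.4769, -0.3377, 0.0759]
eef_rot: [179.8, 0.1, 74.6]
force: [-0.2, -0.4, -1.0]
grip_width: 0.38
finger_force: 60.2
```

>>> send_rows(
  increments=[
    [[0.028,0,0],[0,0,5],1],
    [[0.028,0,0],[0,0,5],1],
    [[0.028,0.001,0],[0,0,1.6],1],
    [[0.028,0.001,0],[0,0,0],1],
    [[0,0,0],[0,0,0],1],
  ],
)

```text
clock: 4.02
ee_pos: [0.5925, -0.3325, 0.0748]
eef_rot: [179.7, -0.1, 86.3]
force: [0.3, 1.0, -0.5]
grip_width: 0.381
finger_force: 60.2
```

>>> send_rows(
  increments=[
    [[-0.003,-0.001,0],[0,0,0],1],
    [[0,0,-0.018],[0,0,0],1],
    [[0,0,-0.018],[0,0,0],1],
    [[0,0,-0.012],[0,0,0],1],
    [[0,0,-0.004],[0,0,0],1],
  ],
)

```text
clock: 4.43
ee_pos: [0.5823, -0.3362, 0.0216]
eef_rot: [-179.8, 0.0, 86.0]
force: [-18.6, 6.2, 34.9]
grip_width: 0.375
finger_force: 64.5
```

>>> send_rows(
  increments=[
    [[0,0,0],[0,0,0],1],
    [[0,0,0],[0,0,0],1],
    [[0,0,0],[0,0,0],0.35],
    [[0,0,0],[0,0,0],0.35],
    [[0,0,0],[0,0,0],0.35],
  ],
)

```text
clock: 4.85
ee_pos: [0.5844, -0.3358, 0.0217]
eef_rot: [180.0, 0.0, 86.0]
force: [-0.3, 0.7, 0.4]
grip_width: 0.649
finger_force: 0.0
```

>>> send_rows(
  increments=[
    [[0,0,0.03],[0,0,0],0.35],
    [[0,0,0.04],[0,0,0],0.35],
    [[-0.018,0.018,0],[0,0,0],0],
    [[-0.026,0.024,0],[0,0,0],0],
    [[-0.026,0.024,0],[0,0,0],0],
  ],
)

```text
clock: 5.27
ee_pos: [0.514, -0.269, 0.0919]
eef_rot: [179.9, 0.0, 86.0]
force: [0.2, 0.9, 0.2]
grip_width: 0.997
finger_force: 0.0
```

>>> send_rows(
  increments=[
    [[-0.026,0.024,0],[0,0,1],0],
    [[-0.026,0.024,0],[0,0,0],0],
    [[-0.02,0.02,0],[0,0,0],0],
    [[-0.012,0.012,0],[0,0,0],0],
    [[0,0,0],[0,0,0],0],
  ],
)

```text
clock: 5.68
ee_pos: [0.4282, -0.1874, 0.0914]
eef_rot: [-179.9, 0.0, 87.2]
force: [0.6, 0.5, -0.2]
grip_width: 1.001
finger_force: 0.0
```

```bash
python3 w.py dish_round_a pics/w2.png
```

```text
0.95 [318. 255.] [121. 122. 118.] fit [ 0.4273 -0.1904] 3.3 0.96 rel [-0.0025 -0.0014]
```

>>> send_rows(
  increments=[
    [[-0.002,-0.002,-0.025],[0,0,0],0],
    [[0,0,-0.025],[0,0,0],0],
    [[0,0,-0.02],[0,0,0],0],
    [[0,0,-0.007],[0,0,0],0],
    [[0,0,0],[0,0,0],0.5],
  ],
)

```text
clock: 6.2
ee_pos: [0.428, -0.1915, 0.0129]
eef_rot: [-179.9, -0.1, 87.0]
force: [-0.8, 0.0, -0.3]
grip_width: 0.885
finger_force: 0.0
```

>>> send_rows(
  increments=[
    [[0,0,0],[0,0,0],1],
    [[0,0,0],[0,0,0],1],
    [[0,0,0],[0,0,0],1],
    [[0,0,0],[0,0,0],1],
    [[0,0,0],[0,0,0],1],
  ],
)

```text
clock: 6.62
ee_pos: [0.4295, -0.192, 0.0161]
eef_rot: [179.9, 0.1, 87.1]
force: [-2.0, 1.8, 6.6]
grip_width: 0.582
finger_force: 60.9
```

>>> send_rows(
  increments=[
    [[0,0,0.03],[0,0,0],1],
    [[0.01,0.005,0.035],[0,0,0],1],
    [[0.03,0.018,0],[0,0,0],1],
    [[0.03,0.018,0],[0,0,0],1],
    [[0.03,0.018,0],[0,0,0],1],
  ],
)

```text
clock: 7.03
ee_pos: [0.5306, -0.1328, 0.0818]
eef_rot: [179.8, 0.1, 86.9]
force: [-0.3, -0.4, 0.1]
grip_width: 0.585
finger_force: 62.7
```

>>> send_rows(
  increments=[
    [[0.03,0.018,0],[0,0,0],1],
    [[0.03,0.018,0],[0,0,0],1],
    [[0.03,0.018,0],[0,0,0],1],
    [[0.02,0.013,0],[0,0,0],1],
    [[0.01,0.006,0],[0,0,0],1],
  ],
)

```text
clock: 7.45
ee_pos: [0.6512, -0.0564, 0.0807]
eef_rot: [179.8, -0.1, 87.2]
force: [-0.1, 0.8, -0.7]
grip_width: 0.586
finger_force: 62.7
```

>>> send_rows(
  increments=[
    [[0,0,0],[0,0,0],1],
    [[0,0,-0.02],[0,0,0],1],
    [[0,0,-0.02],[0,0,0],1],
    [[0,0,-0.008],[0,0,0],1],
    [[0,0,0],[0,0,0],1],
  ],
)

```text
clock: 7.87
ee_pos: [0.6467, -0.0606, 0.0299]
eef_rot: [-179.8, 0.0, 87.0]
force: [-1.2, 1.1, -1.0]
grip_width: 0.587
finger_force: 62.7
```

>>> send_rows(
  increments=[
    [[0.001,0,-0.004],[0,0,0],1],
    [[0.001,0,-0.004],[0,0,0],1],
    [[0,0,-0.002],[0,0,0],1],
    [[0,0,0],[0,0,0],1],
    [[0,0,0],[0,0,0],0.22],
  ],
)

```text
clock: 8.28
ee_pos: [0.6508, -0.0597, 0.022]
eef_rot: [179.9, 0.0, 87.0]
force: [-0.4, -0.6, 0.6]
grip_width: 0.708
finger_force: 0.0
```

>>> send_rows(
  increments=[
    [[0,0,0],[0,0,0],0.22],
    [[0,0,0],[0,0,0],0.22],
    [[0,0,0],[0,0,0],0.22],
    [[0,0,0.03],[0,0,0],0.22],
    [[0,0,0.04],[0,0,0],0],
  ],
)

```text
clock: 8.7
ee_pos: [0.6479, -0.0595, 0.0885]
eef_rot: [-179.6, -0.0, 87.1]
force: [1.2, -1.0, 0.4]
grip_width: 0.9
finger_force: 0.0
```

>>> send_rows(
  increments=[
    [[-0.02,0.008,0],[0,0,0],0],
    [[-0.035,0.012,0],[0,0,0],0],
    [[-0.04,0.014,0],[0,0,0],0],
    [[-0.04,0.014,0],[0,0,0],0],
    [[-0.03,0.01,0],[0,0,0],0],
  ],
)

```text
clock: 9.12
ee_pos: [0.4837, -0.0011, 0.0908]
eef_rot: [-179.9, 0.0, 87.1]
force: [0.2, 1.1, 1.2]
grip_width: 1.0
finger_force: 0.0
```

>>> send_rows(
  increments=[
    [[-0.018,0.007,0],[0,0,0],0],
    [[-0.008,0.003,0],[0,0,0],0],
    [[0,0,0],[0,0,0],0],
    [[0,0,0],[0,0,0],0],
    [[0,0,0],[0,0,0],0],
  ],
)

```text
clock: 9.53
ee_pos: [0.4621, 0.0075, 0.0916]
eef_rot: [179.9, -0.0, 87.0]
force: [0.2, -0.4, -0.0]
grip_width: 1.002
finger_force: 0.0
```

```bash
python3 w.py dish_round_a pics/w3.png
```

```text
0.76 [625. 342.] [70. 69. 63.] fit [ 0.656  -0.0625] -3.9 0.97 rel [ 0.194  -0.0702]
0.69 [309. 248.] [120. 121. 118.] fit [0.4567 0.0083] 5.6 0.94 rel [-0.0053  0.0006]
```

>>> send_rows(
  increments=[
    [[-0.005,0.001,-0.025],[0,0,0],0],
    [[0,0,-0.025],[0,0,0],0],
    [[0,0,-0.02],[0,0,0],0],
    [[0,0,-0.007],[0,0,0],0],
    [[0,0,0],[0,0,0],0.5],
  ],
)

```text
clock: 10.05
ee_pos: [0.4549, 0.0091, 0.0128]
eef_rot: [-179.8, -0.1, 87.1]
force: [-0.0, -0.5, 0.6]
grip_width: 0.883
finger_force: 0.0
```

>>> send_rows(
  increments=[
    [[0,0,0],[0,0,0],1],
    [[0,0,0],[0,0,0],1],
    [[0,0,0],[0,0,0],1],
    [[0,0,0],[0,0,0],1],
    [[0,0,0],[0,0,0],1],
  ],
)

```text
clock: 10.47
ee_pos: [0.4569, 0.009, 0.0159]
eef_rot: [179.9, 0.0, 87.1]
force: [-2.1, 0.1, 7.0]
grip_width: 0.575
finger_force: 62.4
```

>>> send_rows(
  increments=[
    [[0,0,0.03],[0,0,0],1],
    [[0.01,0,0.035],[0,0,0],1],
    [[0.03,0,0],[0,0,0],1],
    [[0.035,0,0],[0,0,0],1],
    [[0.035,0,0],[0,0,0],1],
  ],
)

```text
clock: 10.88
ee_pos: [0.5681, 0.008, 0.0816]
eef_rot: [179.8, 0.1, 87.0]
force: [1.1, 0.1, 0.5]
grip_width: 0.58
finger_force: 62.7
```

>>> send_rows(
  increments=[
    [[0.035,0,0],[0,0,0],1],
    [[0.03,0,0],[0,0,0],1],
    [[0.015,0,0],[0,0,0],1],
    [[0.007,0,0],[0,0,0],1],
    [[0,0,0],[0,0,0],1],
  ],
)

```text
clock: 11.3
ee_pos: [0.6537, 0.0092, 0.0798]
eef_rot: [179.9, -0.0, 87.0]
force: [0.0, 0.8, -0.1]
grip_width: 0.573
finger_force: 62.6
```

>>> send_rows(
  increments=[
    [[0,0,0],[0,0,0],1],
    [[0,0,-0.02],[0,0,0],1],
    [[0,0,-0.02],[0,0,0],1],
    [[0,0,-0.008],[0,0,0],1],
    [[0,0,0],[0,0,0],1],
  ],
)

```text
clock: 11.72
ee_pos: [0.6506, 0.0086, 0.0297]
eef_rot: [-179.8, 0.0, 87.1]
force: [0.0, 0.3, 0.2]
grip_width: 0.577
finger_force: 62.6
```

>>> send_rows(
  increments=[
    [[0.001,0,-0.004],[0,0,0],1],
    [[0,0,-0.004],[0,0,0],1],
    [[0,0,-0.002],[0,0,0],1],
    [[0,0,0],[0,0,0],1],
    [[0,0,0],[0,0,0],0.22],
  ],
)

```text
clock: 12.13
ee_pos: [0.654, 0.009, 0.0219]
eef_rot: [179.9, -0.0, 87.1]
force: [0.3, -0.4, 0.4]
grip_width: 0.7
finger_force: 0.0
```

>>> send_rows(
  increments=[
    [[0,0,0],[0,0,0],0.22],
    [[0,0,0],[0,0,0],0.22],
    [[0,0,0],[0,0,0],0.22],
    [[0,0,0.03],[0,0,0],0.22],
    [[0,0,0.04],[0,0,0],0],
  ],
)

```text
clock: 12.55
ee_pos: [0.6513, 0.0086, 0.0885]
eef_rot: [-179.6, 0.0, 87.1]
force: [0.6, 0.2, 0.3]
grip_width: 0.903
finger_force: 0.0
```

>>> send_rows(
  increments=[
    [[-0.015,0.015,0],[0,0,0],0],
    [[-0.028,0.027,0],[0,0,2],0],
    [[-0.029,0.029,0],[0,0,2],0],
    [[-0.029,0.029,0],[0,0,2],0],
    [[-0.029,0.029,0],[0,0,0],0],
  ],
)

```text
clock: 12.97
ee_pos: [0.5223, 0.1389, 0.0914]
eef_rot: [180.0, 0.0, 93.2]
force: [1.2, 1.6, 0.9]
grip_width: 1.002
finger_force: 0.0
```

>>> send_rows(
  increments=[
    [[-0.029,0.029,0],[0,0,0],0],
    [[-0.028,0.026,0],[0,0,0],0],
    [[-0.018,0.016,0],[0,0,0],0],
    [[-0.01,0.007,0],[0,0,0],0],
    [[0,0,0],[0,0,0],0],
  ],
)

```text
clock: 13.38
ee_pos: [0.437, 0.2178, 0.0916]
eef_rot: [180.0, 0.0, 93.3]
force: [-0.2, 0.4, 0.8]
grip_width: 0.998
finger_force: 0.0
```

```bash
python3 w.py dish_square_a pics/w4.png
```

```text
0.82 [320. 254.] [137. 139. 135.] fit [0.4374 0.2145] 4.9 0.96 rel [-0.0012 -0.0017]
0.63 [235.  28.] [139. 141. 139.] fit [0.391 0.332] -41.2 0.99 rel [-0.0477  0.1158]
```

>>> send_rows(
  increments=[
    [[-0.001,-0.002,-0.025],[0,0,1.5],0],
    [[0,0,-0.025],[0,0,0],0],
    [[0,0,-0.02],[0,0,0],0],
    [[0,0,-0.007],[0,0,0],0],
    [[0,0,0],[0,0,0],0.5],
  ],
)

```text
clock: 13.9
ee_pos: [0.4376, 0.2125, 0.0128]
eef_rot: [-179.8, 0.0, 94.4]
force: [-0.3, -0.1, -0.0]
grip_width: 0.888
finger_force: 0.0
```

>>> send_rows(
  increments=[
    [[0,0,0],[0,0,0],1],
    [[0,0,0],[0,0,0],1],
    [[0,0,0],[0,0,0],1],
    [[0,0,0],[0,0,0],1],
    [[0,0,0],[0,0,0],1],
  ],
)

```text
clock: 14.32
ee_pos: [0.439, 0.2143, 0.0159]
eef_rot: [179.8, -0.0, 94.5]
force: [-0.6, -1.4, 6.6]
grip_width: 0.523
finger_force: 61.8
```

>>> send_rows(
  increments=[
    [[0,0,0.03],[0,0,0],1],
    [[0.005,0,0.035],[0,0,-1],1],
    [[0.025,-0.001,0],[0,0,0],1],
    [[0.03,-0.002,0],[0,0,0],1],
    [[0.03,-0.002,0],[0,0,0],1],
  ],
)

```text
clock: 14.73
ee_pos: [0.5298, 0.2087, 0.0814]
eef_rot: [179.8, 0.0, 93.6]
force: [0.3, 0.9, 0.2]
grip_width: 0.522
finger_force: 61.8
```

>>> send_rows(
  increments=[
    [[0.022,0,0],[0,0,0],1],
    [[0.012,0,0],[0,0,0],1],
    [[0.005,0,0],[0,0,0],1],
    [[0,0,0],[0,0,0],1],
    [[0,0,0],[0,0,0],1],
  ],
)

```text
clock: 15.15
ee_pos: [0.5661, 0.2093, 0.0797]
eef_rot: [-180.0, -0.0, 93.6]
force: [-1.2, 0.2, -0.9]
grip_width: 0.52
finger_force: 61.8
```

>>> send_rows(
  increments=[
    [[0,0,0],[0,0,0],1],
    [[0,0,-0.02],[0,0,0],1],
    [[0,0,-0.02],[0,0,0],1],
    [[0,0,-0.008],[0,0,0],1],
    [[0,0,0],[0,0,0],1],
  ],
)

```text
clock: 15.57
ee_pos: [0.5649, 0.2085, 0.0297]
eef_rot: [-179.8, 0.1, 93.6]
force: [-0.7, -0.3, -0.4]
grip_width: 0.525
finger_force: 61.8
```

>>> send_rows(
  increments=[
    [[0,0,-0.004],[0,0,0],1],
    [[0,0,-0.004],[0,0,0],1],
    [[0,0,-0.002],[0,0,0],1],
    [[0,0,0],[0,0,0],1],
    [[0,0,0],[0,0,0],0.25],
  ],
)

```text
clock: 15.98
ee_pos: [0.5671, 0.2092, 0.0219]
eef_rot: [179.9, -0.0, 93.6]
force: [0.3, 0.1, -0.5]
grip_width: 0.645
finger_force: 0.0
```

>>> send_rows(
  increments=[
    [[0,0,0],[0,0,0],0.25],
    [[0,0,0],[0,0,0],0.25],
    [[0,0,0],[0,0,0],0.25],
    [[0,0,0.03],[0,0,0],0.25],
    [[0,0,0.04],[0,0,0],0],
  ],
)

```text
clock: 16.4
ee_pos: [0.5646, 0.2079, 0.089]
eef_rot: [-179.6, 0.1, 93.6]
force: [1.2, 0.4, 1.5]
grip_width: 0.872
finger_force: 0.0
```

>>> send_rows(
  increments=[
    [[-0.012,0.009,0],[0,0,-5],0],
    [[-0.025,0.018,0],[0,0,-6],0],
    [[-0.028,0.02,0],[0,0,-6],0],
    [[-0.028,0.02,0],[0,0,-6],0],
    [[-0.028,0.02,0],[0,0,-6],0],
  ],
)

```text
clock: 16.82
ee_pos: [0.4445, 0.2966, 0.0915]
eef_rot: [180.0, -0.0, 64.2]
force: [1.2, 0.6, 0.7]
grip_width: 0.996
finger_force: 0.0
```

>>> send_rows(
  increments=[
    [[-0.025,0.018,0],[0,0,-6],0],
    [[-0.018,0.012,0],[0,0,-6],0],
    [[-0.01,0.006,0],[0,0,-4.5],0],
    [[-0.002,0,0],[0,0,0],0],
    [[0,0,0],[0,0,0],0],
  ],
)

```text
clock: 17.23
ee_pos: [0.3905, 0.3321, 0.0915]
eef_rot: [180.0, -0.0, 48.3]
force: [0.5, -0.3, -0.1]
grip_width: 1.003
finger_force: 0.0
```

```bash
python3 w.py dish_square_a pics/w5.png
```

```text
0.89 [ 51. 219.] [93. 86.  1.] fit [0.2955 0.4377] -61.1 0.99 rel [-0.0958  0.1062]
0.76 [320. 249.] [121. 122. 119.] fit [0.3905 0.3312] -41.7 0.97 rel [-0.0008 -0.0002]
0.58 [229.  36.] [124.  84. 102.] fit [0.4326 0.4406] -66.3 0.98 rel [0.0412 0.1092]
```

View pics/w5.png

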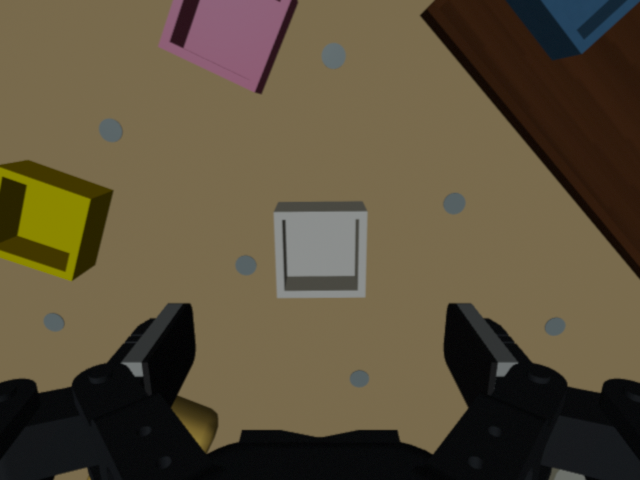

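The square is at (320,250), aligned, with pink (230,40) and yellow (50,220) clear of the fingers. I'm grasping it.

>>> send_rows(
  increments=[
    [[-0.001,0,-0.025],[0,0,0],0],
    [[0,0,-0.025],[0,0,0],0],
    [[0,0,-0.02],[0,0,0],0],
    [[0,0,-0.007],[0,0,0],0],
    [[0,0,0],[0,0,0],0.5],
  ],
)

```text
clock: 17.75
ee_pos: [0.3896, 0.3306, 0.0128]
eef_rot: [-180.0, 0.2, 48.0]
force: [-0.0, 1.2, 0.4]
grip_width: 0.883
finger_force: 0.0
```

>>> send_rows(
  increments=[
    [[0,0,0],[0,0,0],1],
    [[0,0,0],[0,0,0],1],
    [[0,0,0],[0,0,0],1],
    [[0,0,0],[0,0,0],1],
    [[0,0,0],[0,0,0],1],
  ],
)

```text
clock: 18.17
ee_pos: [0.3908, 0.3327, 0.016]
eef_rot: [179.9, -0.2, 48.1]
force: [-0.3, -0.6, 7.4]
grip_width: 0.52
finger_force: 61.9
```

>>> send_rows(
  increments=[
    [[0,0,0.03],[0,0,0],1],
    [[0.005,-0.002,0.035],[0,0,3],1],
    [[0.022,-0.007,0],[0,0,6],1],
    [[0.03,-0.01,0],[0,0,6],1],
    [[0.03,-0.01,0],[0,0,6],1],
  ],
)

```text
clock: 18.58
ee_pos: [0.4783, 0.3031, 0.0813]
eef_rot: [179.8, -0.1, 69.4]
force: [-0.2, 0.4, -0.1]
grip_width: 0.523
finger_force: 61.6
```

>>> send_rows(
  increments=[
    [[0.03,-0.01,0],[0,0,6],1],
    [[0.027,-0.009,0],[0,0,6],1],
    [[0.018,-0.006,0],[0,0,6],1],
    [[0.008,-0.002,0],[0,0,4],1],
    [[0.003,0,0],[0,0,2],1],
  ],
)

```text
clock: 19.0
ee_pos: [0.5651, 0.2743, 0.0799]
eef_rot: [179.9, -0.0, 93.1]
force: [-0.5, -0.5, 0.2]
grip_width: 0.522
finger_force: 61.6
```

>>> send_rows(
  increments=[
    [[0,0,0],[0,0,0],1],
    [[0,0,-0.02],[0,0,0],1],
    [[0,0,-0.02],[0,0,0],1],
    [[0,0,-0.008],[0,0,0],1],
    [[0,0,0],[0,0,0],1],
  ],
)

```text
clock: 19.42
ee_pos: [0.5614, 0.2754, 0.0298]
eef_rot: [-179.8, 0.1, 93.0]
force: [0.3, -0.3, -0.7]
grip_width: 0.522
finger_force: 61.7
```

Lower, release, rise, and move back out of the way.

>>> send_rows(
  increments=[
    [[0,0,-0.004],[0,0,0],1],
    [[0,0,-0.004],[0,0,0],1],
    [[0,0,-0.002],[0,0,0],1],
    [[0,0,0],[0,0,0],1],
    [[0,0,0],[0,0,0],0.25],
  ],
)

```text
clock: 19.83
ee_pos: [0.563, 0.2762, 0.0219]
eef_rot: [179.9, -0.0, 93.1]
force: [0.5, -0.3, -0.4]
grip_width: 0.651
finger_force: 0.0
```

>>> send_rows(
  increments=[
    [[0,0,0],[0,0,0],0.25],
    [[0,0,0],[0,0,0],0.25],
    [[0,0,0],[0,0,0],0.25],
    [[0,0,0.03],[0,0,0],0.25],
    [[0,0,0.04],[0,0,0],0],
  ],
)

```text
clock: 20.25
ee_pos: [0.5607, 0.2747, 0.0888]
eef_rot: [-179.7, 0.1, 93.1]
force: [1.0, 0.3, 0.5]
grip_width: 0.87
finger_force: 0.0
```

>>> send_rows(
  increments=[
    [[-0.01,-0.01,0.03],[0,0,0],0],
    [[-0.02,-0.02,0.04],[0,0,0],0],
    [[-0.025,-0.025,0.03],[0,0,0],0],
    [[-0.025,-0.025,0.02],[0,0,0],0],
    [[-0.02,-0.025,0],[0,0,0],0],
  ],
)

```text
clock: 20.67
ee_pos: [0.4682, 0.1773, 0.2059]
eef_rot: [179.7, -0.1, 93.1]
force: [0.7, -0.5, -0.0]
grip_width: 0.999
finger_force: 0.0
```

```bash
python3 - <<'E'
from h import *
import cv2
for n in("top","scene"):
    p=get_image(n); cv2.imwrite(f"pics/{n}9.png",p["pixels"][:,:,::-1])
E
```

```text
(no output)
```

View pics/scene9.png

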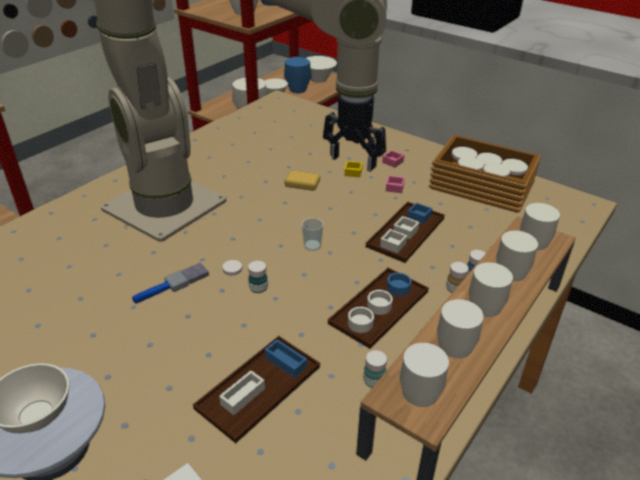

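View pics/top9.png

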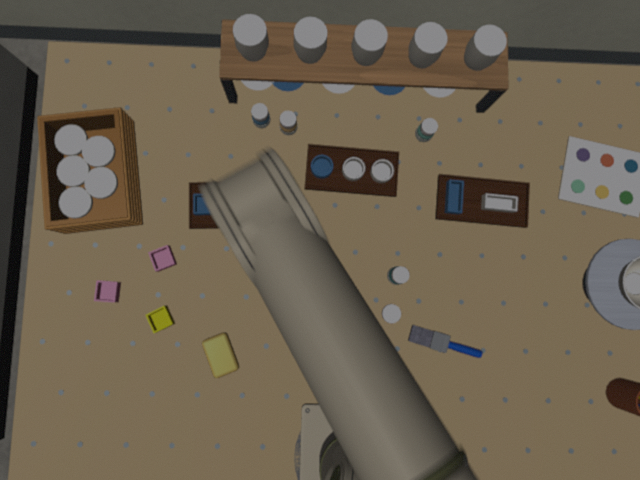

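All five dishes sit flat in the right trays: squares at scene (393,240) and (406,226), rounds at (361,319) and (380,302), and the oblong at (242,392). The glass (313,235), the jar (258,277) and the look-alikes haven't moved. I'm letting the arm settle, then handing in.

>>> send_rows(
  increments=[
    [[0,0,0],[0,0,0],0],
    [[0,0,0],[0,0,0],0],
    [[0,0,0],[0,0,0],0],
    [[0,0,0],[0,0,0],0],
    [[0,0,0],[0,0,0],0],
  ],
)

```text
clock: 21.18
ee_pos: [0.4683, 0.1774, 0.2019]
eef_rot: [-179.9, -0.1, 93.1]
force: [-0.1, -0.6, 0.2]
grip_width: 1.001
finger_force: 0.0
```

```bash
python3 -c "
from cell import robot; print(robot.sign_off())"
```

```text
the job is handed in; nothing more can be done
None
```

All five dishes are upright in their matching trays beside the examples, the glass, jar and look-alikes were left where they were, and the job was handed in at about 21 s; the firmest contact seen was a reading of about 40 N at the wrist when setting down the oblong dish.

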